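Centre a top-heavy fitting on the counting scale and weigh it

TASK

The brass hose fitting stands off-centre on the round pan of the bench scale. Nudge it with light taps or pushes of the fingers, without gripping, lifting or toppling it, until its foot stands inside the red ring round the white spot in the middle of the pan; then let go of it and press the scale's green button all the way down to weigh it. Leave the other things on the table where they are, and finish clear of everything.

Things in the scene. Friction and masses are not known exactly. Their poses are not given: they have to be found in the camera images.
- fitting: top-heavy brass hose fitting, loose on the pan, 0.1 to 0.2 kg, 66 mm tall; origin: centre of its underside, z up. Foot 28 mm dia x 12 mm high (its widest part), stem 16 mm dia to 34 mm, hex head 25 mm over corners to 56 mm, blue plug 15 mm dia to 66 mm. Friction on the pan 0.5 to 0.7: slow pushes low on the foot slide it, pushes over 20 mm above the pan tip it. Over 8 N damages it
- pan_centre (a point): centre of the top of the scale's round dark steel pan, 62 mm above the table. Pan 110 mm dia, 8 mm thick, flat, no rim, level and fixed, 9 mm above the housing. A red ring, 40 mm inside and 44 mm outside dia, with white inside it, is printed flat round this point. Its x and y axes mean nothing
- scale: the grey bench scale, fixed to the table; origin at the centre of its underside. Housing 260 mm (its x) x 170 mm (its y), top 45 mm above the table; the pan's centre is at x = +45 mm, y = 0; display and green button lie near its -x edge, on the robot's side
- weigh_top (a point): centre of the top of the round green push button, 26 mm diameter, in its black collar (42 mm diameter, top 57 mm above the table) on the housing, at x = -98 mm, y = +45 mm of the scale; it moves with the button: 63 mm above the table when up. The button is pressed straight down
- weigh (a joint): travel of the green button in m: 0 up, 0.006 fully down; it springs back, and takes about 5 N to be fully down
- bin: bystander: open blue plastic stock bin, 160 (its x) x 100 x 70 mm high, loose, empty; origin at the centre of its underside
- can: bystander: red spray can, 52 mm diameter, 150 mm tall, loose, standing; origin at the centre of its underside
- coupling: bystander: silver coupling standing on the table, 32 mm diameter up to 30 mm, then a dark 22 mm diameter neck up to 50 mm; loose; origin at the centre of its underside

How it is judged:
By the outcome, as a careful person would: the job done as asked, in the order asked, and still so for the second after the job is handed in, with the robot touching nothing.
It also fails if it takes over 42 s, if anything falls off the work surface, if the arm or the gripper's body presses on something with over 40 N, if the wrist force passes 120 N, or if a joint passes its speed limit or range.

ROBOT

A 6-joint arm with a two-finger parallel gripper is mounted at the origin on the work surface. World frame = base frame: x ahead of the robot, y to its left, z up, the work surface at z = 0. Lengths are in m, angles in rad, forces in N, time in s.
With the tool pointing down it reaches from about 0.3 to 0.775 m from the base axis. Payload 14.6 kg.
Tool frame: the origin (TCP) lies between the finger pads; the fingertips stand ctrl.tip_extent ahead of it and the grasp point (between the pads) lies 3 mm ahead of it (ctrl.tip_extent is the distance from the TCP to the fingertips, in m); z points along the fingers, y is the line along which they close (so a half turn about z gives the same grasp; the last joint's range is limited). The gripper opens to 94 mm and grips with 3 to 60 N. Pads are 16 mm wide; open, the fingers measure 119 mm over their backs; the gripper's body (75 mm by 177 mm) begins 78 mm behind the grasp point.
Start: joints at [1.251, 0.3, 1.521, -0, 1.321, -0.067], TCP at [0.138, 0.533, 0.227] pointing down, gripper open.
Joint ranges: [-3.03, 3.03], [-0.79, 2.21], [0.23, 2.52], [-1.04, 4.18], [0, 3.07], [-2.55, 2.55]. Speed limits (rad/s): [2.22, 2.22, 2.57, 3.14, 3.14, 3.14].

INTERFACE

Orientations are given as [roll, pitch, yaw] about the fixed x, y, z axes, in that order (R = Rz(yaw) Ry(pitch) Rx(roll)).
In Python, from station import ctrl gives the robot as it stands.
- The arm moves only by the tool shift_gripper, called after "Call:" as name(argument=value, ...) on one line, values as JSON. Schema: {"type":"object","properties":{"deltas":{"type":"array","items":{"type":"array","items":{"type":"array","items":{"type":"number"},"minItems":6,"maxItems":6},"minItems":1,"maxItems":10},"minItems":1,"maxItems":1},"aperture":{"type":"number"},"grip_n":{"type":"number"},"only":{"type":"string"},"quiet":{"type":"boolean"},"lines":{"type":"string"}},"required":["deltas"],"additionalProperties":false}. deltas is a list that holds a single list of rows (three levels of brackets), with 1 to 10 rows, each of 6 numbers: dx, dy, dz in m, then a rotation vector rx, ry, rz in rad; each row shifts and turns the commanded pose from where the row before left it, along the tool's axes as they then stand; what a row does not reach is not made up. A row lasts 1/10 s, in which the tool goes at most 0.05 m and 0.15 rad, less where a joint would pass 70% of its speed; a pose out of reach is approached as far as the arm can. aperture is the finger opening in m, set as the call begins (left out keeps the last). The fingers move at their own pace and stop on an object; grip_n is the grip in N (left out, the last holds). Time passes only in rows, so rows that do not move let the fingers close. The tool returns the time, the measured TCP pose, the force, the opening and the grip force at its end. only (a regular expression) keeps the lines of the reply that match it, lines (a string "A,B") keeps lines A to B, and quiet returns only ok. Input that does not fit is refused with a message, and nothing moves.
- ctrl.get_obs(): the state, without advancing time (a new reading comes with each control period).
- ctrl.camera(name): name is "scene" or "top" or "wrist"; returns a dict with "pixels" (384x512x3 uint8, blue, green, red), "fx", "fy", "cx", "cy" (pixels), "extrinsics" (4x4, takes a point from camera to world coordinates). Camera axes: x right, y up, looking along -z (the intrinsics and any distortion apply to the point x, -y, -z); pixel columns grow to the right and rows downward; lengths in m; the calibration is good to about 2 mm. The wrist camera is an equidistant fisheye: a pixel r from the principal point sees the ray r / f radians off the axis. A picture is of the moment at which its call begins. There is no depth.
- ctrl.hand_in(): hands the job in; it is judged then, once.
The state is a dict: "time_s": time; "qpos": joint angles; "joint_vel": joint speeds; "tau": joint torques, N m; "ee_pos": TCP position; "eef_rot": TCP orientation; "force": force on the tool from outside, world axes, zero at the start; "moment": the same for the moment, N m; "grip_width": finger opening in m; "grip_force": force on a finger pad.
Only numpy, scipy, OpenCV 4.12 (cv2) and the standard library are available. Lean on these libraries where they do the work, as an engineer would, in place of code of your own. Each camera call takes 0.05 s, during which the arm holds its last target. There are 200 camera calls.

## Working session

There is one attempt and no reset: what is moved stays moved. The work goes in short steps, Python scripts to look and compute and a tool call to move; the robot and the scene stay as the last step left them, time stands still between calls to the robot, and variables do not carry over. Pictures are saved under pics/ and viewed, at most 10 in all, crops included, and the job is handed in when it is done.

```bash
ls; mkdir -p pics; python3 - <<'E'
from station import ctrl
import cv2,numpy as np
o=ctrl.get_obs();print(o,ctrl.tip_extent)
for n in("scene","top"):
    c=ctrl.camera(n);cv2.imwrite(f"pics/{n}0.png",c["pixels"]);print(n,c["fx"],c["fy"],c["cx"],c["cy"],np.round(c["extrinsics"],4).tolist(),c.keys())
a=cv2.imread("pics/scene0.png");b=cv2.imread("pics/top0.png")
E
```

```text
pics
station.py
{'time_s': 0.0, 'qpos': array([ 1.25138627e+00,  3.00484441e-01,  1.52156195e+00,  1.15317572e-05,
        1.32072125e+00, -6.65967564e-02]), 'joint_vel': array([-5.72857494e-04, -1.28796598e-04, -1.19540542e-03, -1.45960169e-03,
        2.87990781e-05, -1.65920367e-03]), 'tau': array([-7.88272810e-04, -5.31800008e+01, -3.52737951e+01,  7.08070910e-02,
        2.44584319e-02, -7.28276336e-05]), 'ee_pos': array([0.13749528, 0.53229361, 0.2268871 ]), 'eef_rot': array([-3.14042102e+00, -8.93371479e-05,  2.88877644e+00]), 'force': array([ 0.98227743, -0.99219817, -0.137496  ]), 'moment': array([ 0.03726316,  0.01362691, -0.06241135]), 'grip_force': 0.0, 'grip_width': 0.09422076295127038} 0.022
scene 412.68924905594235 412.68924905594235 251.8365227481658 188.97900917737647 [[-0.6974, -0.5754, 0.4273, 0.9927], [0.7165, -0.5461, 0.4341, 0.4292], [-0.0164, 0.6089, 0.7931, 0.7515], [0.0, 0.0, 0.0, 1.0]] dict_keys(['pixels', 'fx', 'fy', 'cx', 'cy', 'extrinsics'])
top 359.13010262243506 359.13010262243506 259.6811256345039 192.6952750745637 [[-0.0043, 0.9937, -0.112, 0.5113], [-0.9998, -0.0019, 0.0215, 0.061], [0.0212, 0.1121, 0.9935, 0.9844], [0.0, 0.0, 0.0, 1.0]] dict_keys(['pixels', 'fx', 'fy', 'cx', 'cy', 'extrinsics'])
```

View pics/scene0.png

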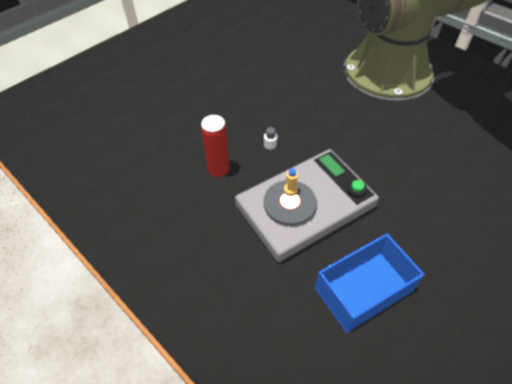

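View pics/top0.png

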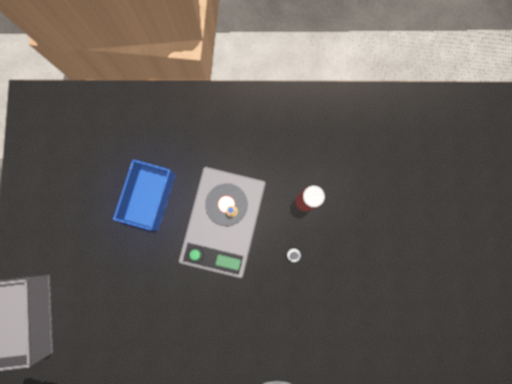

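The scene view shows the scale with its pan near (290,203) and the fitting at (291,185). The top view shows the pan at (227,205), the fitting at (232,211) and the button at (195,255). I'll enlarge both.

```bash
python3 - <<'E'
import cv2
a=cv2.imread("pics/scene0.png")[155:230,250:330];b=cv2.imread("pics/top0.png")[165:225,195:265]
r=lambda i,k:cv2.resize(i,None,fx=k,fy=k,interpolation=cv2.INTER_CUBIC)
def grid(i,x0,y0,k):
    i=r(i,k)
    for x in range(0,i.shape[1],10*k): cv2.line(i,(x,0),(x,6),(0,255,255),1);cv2.putText(i,str(x0+x//k),(x,18),0,.35,(0,255,255))
    for y in range(0,i.shape[0],10*k): cv2.line(i,(0,y),(6,y),(0,255,255),1);cv2.putText(i,str(y0+y//k),(8,y+4),0,.35,(0,255,255))
    return i
cv2.imwrite("pics/s1.png",grid(a,250,155,8));cv2.imwrite("pics/t1.png",grid(b,195,165,10))
E
```

```text
(no output)
```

View pics/s1.png

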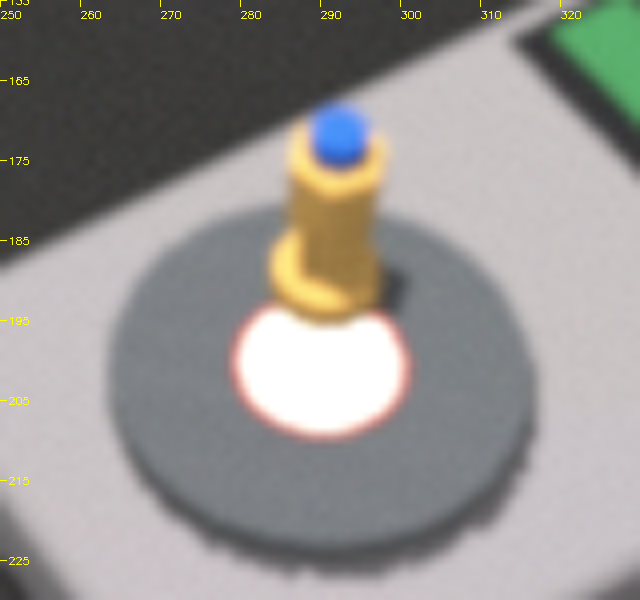

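View pics/t1.png

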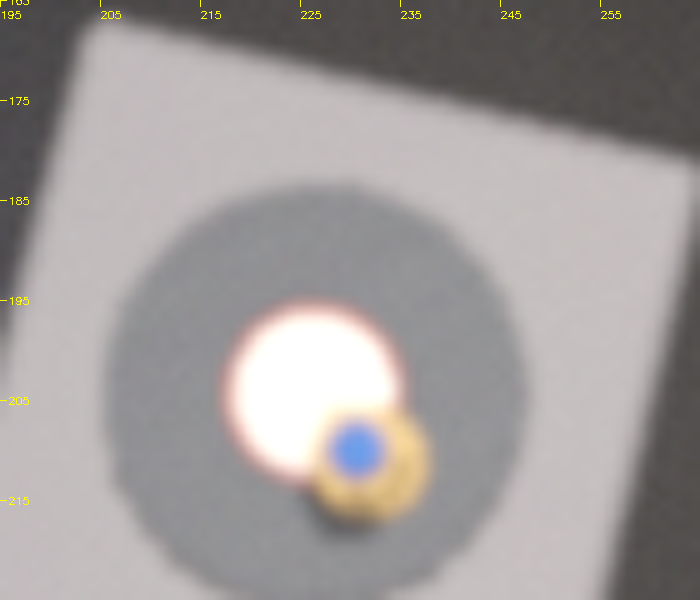

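Crop readings, in full-frame pixels:

| Feature | Scene view | Top view |
|---|---|---|
| Ring centre | (290.1,200.8) | (226.2,204.3) |
| Plug top | (292.2,170.5) | (230.7,210.0) |
| Foot | 284–297.5 wide, bottom edge 195.4 | right edge 238, lower edge 217 |

```bash
cat > h.py <<'E'
import numpy as np,cv2
from station import ctrl
def ray(c,u,v):
    d=np.array([(u-c["cx"])/c["fx"],-(v-c["cy"])/c["fy"],-1.]);E=c["extrinsics"]
    return E[:3,3],E[:3,:3]@d
def at(c,u,v,z):
    p,d=ray(c,u,v);return p+d*(z-p[2])/d[2]
def proj(c,P):
    E=c["extrinsics"];q=E[:3,:3].T@(np.asarray(P,float)-E[:3,3]);return np.array([c["cx"]-c["fx"]*q[0]/q[2],c["cy"]+c["fy"]*q[1]/q[2]])
E
python3 - <<'E'
from h import *
np.set_printoptions(precision=4,suppress=True)
s=ctrl.camera("scene");t=ctrl.camera("top")
for n,a,b,z in(("ring",(290.1,200.8),(226.2,204.3),.062),("plug",(292.2,170.5),(230.7,210),.128),("button",(358,186),(195,255),.063)):
    print(n,at(s,*a,z)[:2],at(t,*b,z)[:2])
# scale corners top view z=.045
hsv=cv2.cvtColor(t["pixels"],cv2.COLOR_BGR2HSV);m=((hsv[...,2]>100)&(hsv[...,1]<60)).astype(np.uint8);m[:,:170]=0;m[:,285:]=0;m[:150]=0;m[300:]=0
r=cv2.minAreaRect(cv2.findNonZero(m));print(r)
P=[at(t,*p,.045)[:2] for p in cv2.boxPoints(r)];print(np.array(P))
for n,c in(("s",s),("t",t)):
    h=cv2.cvtColor(c["pixels"],cv2.COLOR_BGR2HSV);k=((h[...,0]>55)&(h[...,0]<85)&(h[...,1]>120)&(h[...,2]>60)).astype(np.uint8)
    print(n,[(np.round(a,1),x[4]) for x,a in zip(*cv2.connectedComponentsWithStats(k)[2:4])])
# ellipse predicted extents of foot bottom for plug xy
pl=at(t,230.7,210,.128)
for z in(.062,.074):
    print(z,[np.round(x,1) for c in(s,t) for Q in [np.array([proj(c,[pl[0]+.014*np.cos(q),pl[1]+.014*np.sin(q),z]) for q in np.linspace(0,6.28,60)])] for x in(Q.min(0),Q.max(0))])
E
```

```text
ring [0.589  0.1303] [0.5855 0.1272]
plug [0.5692 0.1136] [0.5665 0.1117]
button [0.4623 0.2089] [0.4573 0.2049]
((221.8217315673828, 221.67202758789062), (67.19195556640625, 101.27934265136719), 13.869686126708984)
[[0.4368 0.2532]
 [0.6928 0.1947]
 [0.6495 0.0222]
 [0.3952 0.0861]]
s [(array([255.4, 191.5]), np.int32(196335)), (array([331.7, 165. ]), np.int32(153)), (array([357.4, 185.4]), np.int32(120))]
t [(array([255.5, 191.5]), np.int32(196608))]
0.062 [array([283.7, 184.3]), array([297.1, 194.9]), array([226.8, 206.2]), array([237.7, 217.1])]
0.074 [array([284. , 180.8]), array([297.5, 191.4]), array([226.4, 205.9]), array([237.5, 216.9])]
```

Both views agree to about 4 mm. The ring is at (.587,.129), the fitting at (.568,.113) and the button at (.459,.206). I'll push along about 39.7°, with the fingers 14 mm apart so the foot centres itself between them. First I turn the tool so its x axis lies along that line.

Call:
shift_gripper(deltas=[[[0,0,0,0,0,0.147],[0,0,0,0,0,0.147],[0,0,0,0,0,0.147],[0,0,0,0,0,0.147],[0,0,0,0,0,0.147],[0,0,0,0,0,0.147],[0,0,0,0,0,0.147],[0,0,0,0,0,0.147]]], aperture=0.014, grip_n=5)

```text
time_s: 1.0
ee_pos: [0.1375, 0.5324, 0.2273]
eef_rot: [-3.141, 0.0, 1.707]
force: [-0.0, 0.2, 0.2]
grip_width: 0.0331
grip_force: 0.0
```

Call:
shift_gripper(deltas=[[[0,0,0,0,0,0.146],[0,0,0,0,0,0.146],[0,0,0,0,0,0.146],[0,0,0,0,0,0.146],[0,0,0,0,0,0.146],[0,0,0,0,0,0.146],[0,0,0,0,0,0.146],[0,0,0,0,0,0]]])

```text
time_s: 1.8
ee_pos: [0.1376, 0.5325, 0.2273]
eef_rot: [3.141, 0.0, 0.688]
force: [0.6, 1.2, -0.6]
grip_width: 0.0138
grip_force: 0.0
```

```bash
cat >> h.py <<'E'
from scipy.spatial.transform import Rotation as Ro
def delta(target):
    o=ctrl.get_obs();R=Ro.from_euler("xyz",o["eef_rot"]).as_matrix();return np.round(R.T@(np.array(target)-o["ee_pos"]),4),np.round(o["eef_rot"],3)
E
python3 -c "
from h import *
print(delta([.5417,.0910,.15]))"
```

```text
(array([0.0317, 0.5977, 0.0774]), array([3.141, 0.   , 0.688]))
```

Call:
shift_gripper(deltas=[[[0.002,0.04,0,0,0,0],[0.002,0.04,0,0,0,0],[0.002,0.04,0,0,0,0],[0.002,0.04,0,0,0,0],[0.002,0.04,0,0,0,0],[0.002,0.04,0,0,0,0],[0.002,0.04,0,0,0,0],[0.002,0.04,0,0,0,0],[0.002,0.04,0,0,0,0],[0.002,0.04,0,0,0,0]]])

```text
time_s: 2.8
ee_pos: [0.4087, 0.2355, 0.2275]
eef_rot: [3.142, -0.0, 0.696]
force: [0.1, 0.6, -0.1]
grip_width: 0.014
grip_force: 0.0
```

Call:
shift_gripper(deltas=[[[0.002,0.04,0,0,0,0],[0.002,0.04,0,0,0,0],[0.002,0.04,0,0,0,0],[0.002,0.04,0,0,0,0],[0.002,0.038,0,0,0,0],[0,0,0.03,0,0,0],[0,0,0.03,0,0,0],[0,0,0.017,0,0,0],[0,0,0,0,0,0]]])

```text
time_s: 3.7
ee_pos: [0.5406, 0.0905, 0.1481]
eef_rot: [-3.139, 0.004, 0.695]
force: [-0.7, -0.5, 0.2]
grip_width: 0.0142
grip_force: 0.0
```

```bash
python3 - <<'E'
from h import *
print(delta([.5417,.0910,.087]))
c=ctrl.camera("scene");cv2.imwrite("pics/s2.png",cv2.resize(c["pixels"][110:230,230:390],None,fx=5,fy=5,interpolation=cv2.INTER_CUBIC))
E
```

```text
(array([0.0013, 0.0005, 0.0611]), array([-3.139,  0.004,  0.695]))
```

View pics/s2.png

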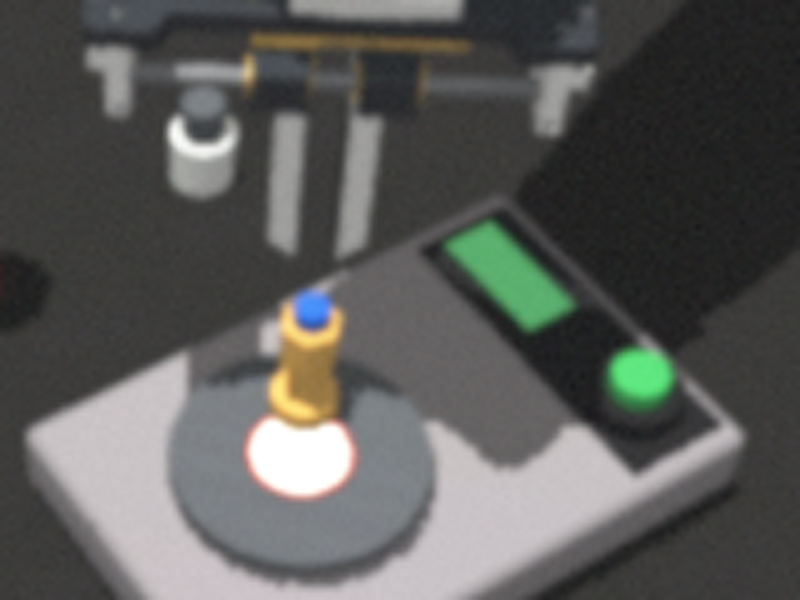

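The open fingers hang behind the fitting, in line with it and the ring. Next I descend beside it, to tips 3 mm above the pan.

Call:
shift_gripper(deltas=[[[0,0,0.025,0,0,0],[0,0,0.02,0,0,0],[0,0,0.01,0,0,0],[0.001,0,0.005,0,0,0],[0,0,0,0,0,0],[0,0,0,0,0,0]]])

```text
time_s: 4.35
ee_pos: [0.543, 0.0914, 0.0915]
eef_rot: [3.141, -0.001, 0.691]
force: [0.2, -0.8, 0.3]
grip_width: 0.0141
grip_force: 0.0
```

```bash
python3 - <<'E'
from h import *
o=ctrl.get_obs();s=ctrl.camera("scene");t=ctrl.camera("top")
f=np.array([.5678,.1127,.087]);d=np.array([.769,.639,0])
print(delta(f-34*.001*d),delta(np.array([.5872,.1288,.087])-.0201*d)[0])
def crop(c,x0,y0,w,h,k):return cv2.resize(c["pixels"][y0:y0+h,x0:x0+w],None,fx=k,fy=k,interpolation=cv2.INTER_CUBIC)
a=crop(s,255,150,65,80,7);b=crop(t,200,175,45,80,7);cv2.imwrite("pics/st3.png",np.hstack([a,b]))
R=Ro.from_euler("xyz",o["eef_rot"]).as_matrix()
for q in([.008,.007,.022],[.008,-.007,.022]):
    P=o["ee_pos"]+R@q;print(proj(s,P)-[255,150],(proj(s,P)-[255,150])*7)
E
```

```text
(array([-0.0012, -0.0004,  0.0044]), array([ 3.141e+00, -1.000e-03,  6.910e-01])) [ 0.0379 -0.0005  0.0044]
[32.29432513 28.62491145] [226.06027592 200.37438018]
[38.91514269 28.97440608] [272.40599885 202.82084256]
```

View pics/st3.png

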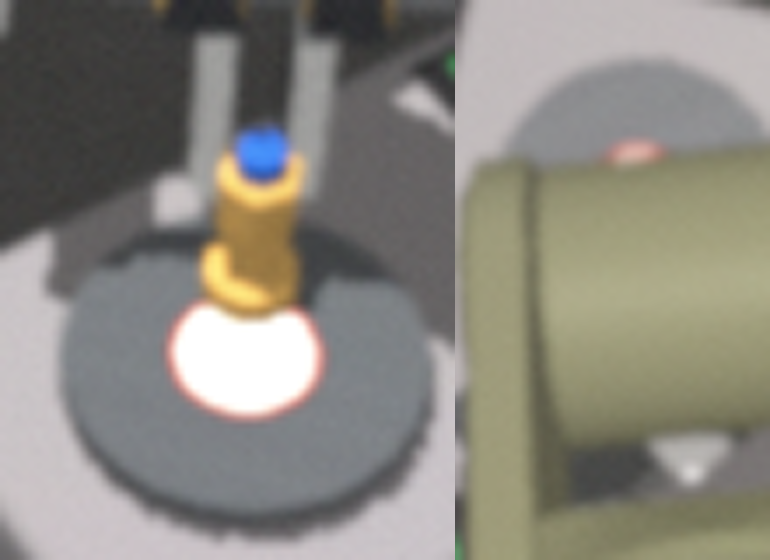

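The gap between the fingers sits about 2 mm to the image right of the fitting–ring line. I shift +1.5 mm in tool y, lower 4 mm, then push slowly and check partway.

Call:
shift_gripper(deltas=[[[0,0.0015,0.004,0,0,0],[0.003,0,0,0,0,0],[0.003,0,0,0,0,0],[0.002,0,0,0,0,0],[0.002,0,0,0,0,0],[0.002,0,0,0,0,0],[0.002,0,0,0,0,0],[0.002,0,0,0,0,0],[0.002,0,0,0,0,0],[0.002,0,0,0,0,0]]])

```text
time_s: 5.45
ee_pos: [0.5589, 0.103, 0.0864]
eef_rot: [-3.142, 0.0, 0.691]
force: [-0.8, -0.9, 0.0]
grip_width: 0.014
grip_force: 0.4
```

Call:
shift_gripper(deltas=[[[0.002,0,0,0,0,0],[0.002,0,0,0,0,0],[0.002,0,0,0,0,0],[0.002,0,0,0,0,0],[0.002,0,0,0,0,0],[0,0,0,0,0,0],[0,0,0,0,0,0]]])

```text
time_s: 6.15
ee_pos: [0.5666, 0.1094, 0.0865]
eef_rot: [3.142, -0.0, 0.691]
force: [-0.2, 0.1, -0.3]
grip_width: 0.0141
grip_force: 0.0
```

```bash
cat >> h.py <<'E'
def crop(c,x0,y0,w,h,k):return cv2.resize(c["pixels"][y0:y0+h,x0:x0+w],None,fx=k,fy=k,interpolation=cv2.INTER_CUBIC)
E
python3 - <<'E'
from h import *
s=ctrl.camera("scene")
d=np.array([.769,.639,0])
print(delta(np.array([.5872,.1288,.087])-.0201*d)[0])
cv2.imwrite("pics/s4.png",crop(s,255,150,70,80,7))
E
```

```text
[ 0.0082 -0.0018 -0.0005]
```

View pics/s4.png

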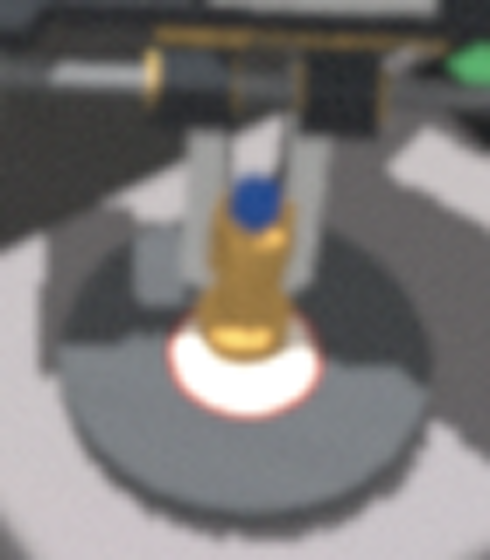

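The foot is now near (246,323) in the crop and the ring centre is near (247,358). It is still upright and laterally centred, with about 10–11 mm to go. I'll push 10 mm more.

Call:
shift_gripper(deltas=[[[0.002,0,0,0,0,0],[0.002,0,0,0,0,0],[0.002,0,0,0,0,0],[0.002,0,0,0,0,0],[0.002,0,0,0,0,0],[0,0,0,0,0,0],[0,0,0,0,0,0]]])

```text
time_s: 6.9
ee_pos: [0.5743, 0.1158, 0.0865]
eef_rot: [3.142, -0.0, 0.691]
force: [0.1, -0.2, -0.1]
grip_width: 0.0142
grip_force: 0.0
```

Call:
shift_gripper(deltas=[[[-0.005,0,0,0,0,0],[-0.01,0,0,0,0,0],[-0.02,0,0,0,0,0],[-0.025,0,0,0,0,0],[0,0,-0.03,0,0,0],[0,0,-0.03,0,0,0],[0,0,-0.02,0,0,0],[0,0,0,0,0,0]]])

```text
time_s: 7.7
ee_pos: [0.5286, 0.0771, 0.1691]
eef_rot: [3.139, -0.004, 0.691]
force: [0.3, 0.1, -0.2]
grip_width: 0.0142
grip_force: 0.0
```

```bash
python3 - <<'E'
from h import *
s=ctrl.camera("scene");t=ctrl.camera("top")
cv2.imwrite("pics/st5.png",np.hstack([crop(s,260,160,60,70,7),crop(t,200,170,54,70,7)]))
E
```

```text
(no output)
```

View pics/st5.png

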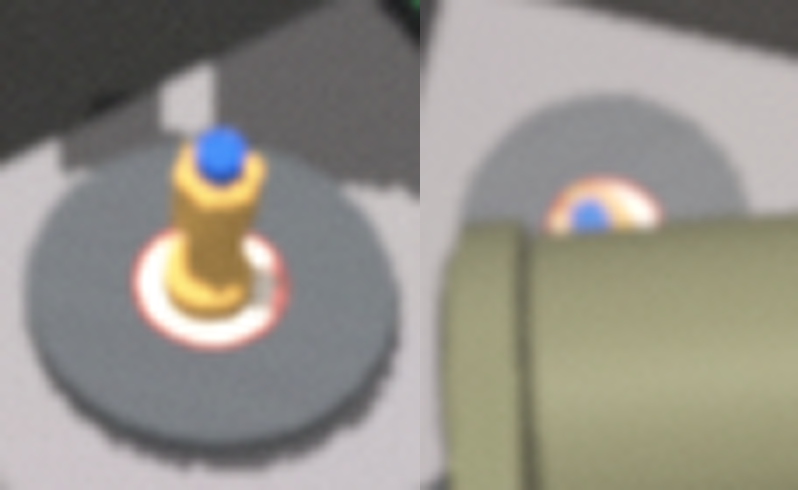

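The foot stands inside the ring, upright, and offset only about 1–2 mm: foot centre near (210,283) and ring centre near (211,290) in the left crop. The fingers are clear of it. On to the button.

```bash
python3 -c "
from h import *
s=ctrl.camera('scene');print(at(s,260+221/7,160+152/7,.128),delta([.4605,.2065,.12]))"
```

```text
[0.59142707 0.13116643 0.128     ] (array([ 0.0309, -0.1422,  0.0455]), array([-3.141e+00,  1.000e-03,  6.910e-01]))
```

Call:
shift_gripper(deltas=[[[0.007,-0.03,0,0,0,0],[0.008,-0.035,0,0,0,0],[0.008,-0.037,0,0,0,0],[0.008,-0.03,0,0,0,0],[0,-0.01,0.01,0,0,0],[0,0,0.02,0,0,0],[0,0,0.015,0,0,0],[0,0,0,0,0,0],[0,0,0,0,0,0]]], aperture=0, grip_n=5)

```text
time_s: 8.75
ee_pos: [0.4613, 0.2061, 0.1209]
eef_rot: [-3.141, 0.001, 0.69]
force: [-0.4, 0.8, 0.3]
grip_width: 0.0006
grip_force: 0.0
```

```bash
python3 - <<'E'
from h import *
s=ctrl.camera("scene");print(delta([.4605,.2065,.085]))
cv2.imwrite("pics/s6.png",crop(s,260,120,120,110,5))
E
```

```text
(array([-0.0007, -0.0009,  0.0365]), array([3.142, 0.   , 0.69 ]))
```

View pics/s6.png

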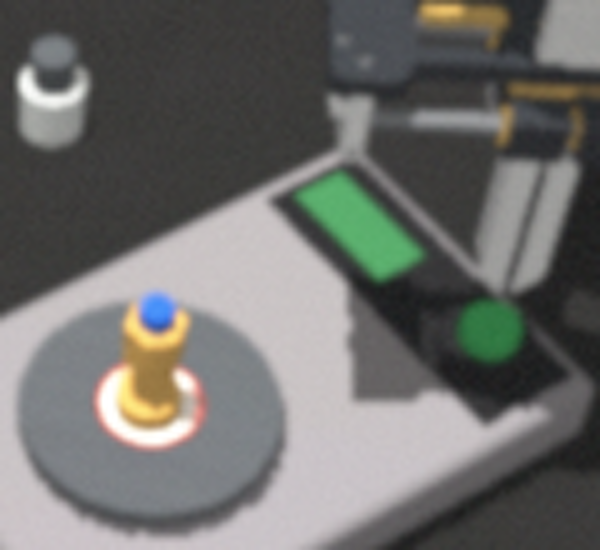

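The tips are above and slightly right of the button, at about (512,285) against the button at (490,330). I'll check the offset numerically.

```bash
python3 -c "
from h import *
s=ctrl.camera('scene');print(at(s,260+512/5,120+285/5,.099),at(s,358,186,.063),ctrl.get_obs()['ee_pos'])
p=ctrl.get_obs()['ee_pos']-[0,0,.022];print((proj(s,p)-[260,120])*5)"
```

```text
[0.46488621 0.21331749 0.099     ] [0.46231761 0.20887909 0.063     ] [0.46175316 0.20636928 0.12182497]
[502.67383799 270.28812588]
```

Call:
shift_gripper(deltas=[[[0,0.002,0.02,0,0,0],[0,0,0.012,0,0,0],[0,0,0.003,0,0,0],[0,0,0.002,0,0,0],[0,0,0.002,0,0,0],[0,0,0.001,0,0,0],[0,0,0,0,0,0],[0,0,0,0,0,0]]])

```text
time_s: 9.65
ee_pos: [0.4629, 0.2051, 0.083]
eef_rot: [3.141, -0.001, 0.691]
force: [-8.4, -4.9, 17.8]
grip_width: 0.0006
grip_force: 8.9
```

Call:
shift_gripper(deltas=[[[0,0,0.001,0,0,0],[0,0,0,0,0,0],[0,0,0,0,0,0]]])

```text
time_s: 9.95
ee_pos: [0.463, 0.2052, 0.0828]
eef_rot: [3.141, -0.001, 0.691]
force: [-13.0, -6.8, 28.3]
grip_width: 0.0005
grip_force: 14.2
```

28 N at z .083 is too much for the button, and there is a side force too. I'm looking before pressing on, with the last picture as a composite of scene and wrist views.

```bash
python3 - <<'E'
from h import *
o=ctrl.get_obs();print(o['force'],o['moment'],o['ee_pos'],o['grip_force'])
s=ctrl.camera("scene");w=ctrl.camera("wrist")
np.savez("pics/w.npz",w=w["pixels"])
print(w["fx"],w["cx"],w["cy"])
a=crop(s,310,120,80,100,6);b=cv2.resize(w["pixels"],(320,240));b2=crop(w,176,142,160,180,2)
cv2.imwrite("pics/c7.png",np.hstack([a,np.vstack([b,b2])]))
E
```

```text
[-12.98070968  -6.80202814  28.25050934] [-1.37151516  2.54895093  0.03188112] [0.46298727 0.205166   0.08275729] 14.16499494574964
297.3186396354542 253.23118276052608 193.16051018082172
```

View pics/c7.png

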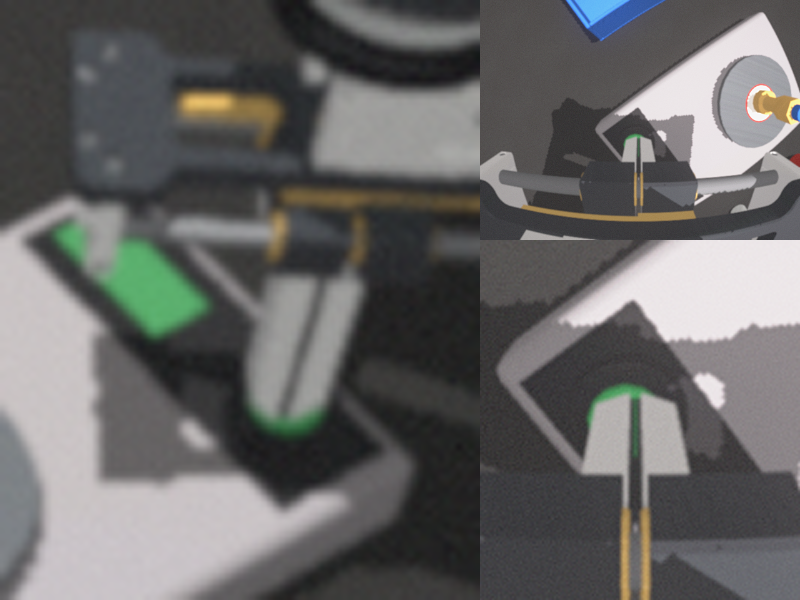

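The fingers are on the button but off-centre: green still shows on the -y side and ahead of them. I'll lift off and find the button with the wrist camera by colour, which is better registered to the tool.

Call:
shift_gripper(deltas=[[[0,0,-0.005,0,0,0],[0,0,-0.015,0,0,0],[-0.02,0,-0.02,0,0,0],[-0.02,0,-0.02,0,0,0],[0,0,0,0,0,0],[0,0,0,0,0,0]]])

```text
time_s: 10.65
ee_pos: [0.4323, 0.1798, 0.1409]
eef_rot: [3.141, -0.002, 0.691]
force: [0.5, 0.1, -0.1]
grip_width: 0.0005
grip_force: 0.0
```

```bash
cat >> h.py <<'E'
def watf(c,u,v,z):
    x,y=u-c["cx"],v-c["cy"];r=np.hypot(x,y);th=r/c["fx"];d=np.array([np.sin(th)*x/r,-np.sin(th)*y/r,-np.cos(th)]);E=c["extrinsics"];d=E[:3,:3]@d;p=E[:3,3];return p+d*(z-p[2])/d[2]
E
python3 - <<'E'
from h import *
w=ctrl.camera("wrist");np.savez("pics/w2.npz",w=w["pixels"]);np.set_printoptions(precision=4,suppress=True)
print(w["extrinsics"]);o=ctrl.get_obs();print(o["ee_pos"],o["force"])
h=cv2.cvtColor(w["pixels"],cv2.COLOR_BGR2HSV);k=((h[...,0]>45)&(h[...,0]<85)&(h[...,1]>90)&(h[...,2]>40)).astype(np.uint8)
n,l,st,ce=cv2.connectedComponentsWithStats(k)
for i in range(1,n):
    if st[i,4]>30: 
        print(st[i],ce[i],watf(w,*ce[i],.062))
        ys,xs=np.nonzero(l==i);P=np.array([watf(w,x,y,.063)[:2] for x,y in zip(xs,ys)]);print(cv2.minEnclosingCircle(P.astype(np.float32)))
E
```

```text
[[ 0.6379  0.7459  0.1918  0.4877]
 [-0.7701  0.6176  0.1593  0.2263]
 [ 0.0004 -0.2494  0.9684  0.2989]
 [ 0.      0.      0.      1.    ]]
[0.4322 0.1799 0.1403] [ 0.4849 -0.1197  0.4584]
[234 145  33  33 857] [249.5974 161.1039] [0.4594 0.2065 0.062 ]
((0.45924532413482666, 0.20665404200553894), 0.013573607429862022)
[ 276  200   57   59 1680] [303.5726 230.5179] [0.4429 0.1326 0.062 ]
((0.442676305770874, 0.13094168901443481), 0.03013889119029045)
```

The button is at (.4593,.2066), and my press was about 4 mm off. I'll re-press centred, in smaller steps.

```bash
python3 -c "
from h import *
print(delta([.4593,.2066,.095]))"
```

```text
(array([ 0.0379, -0.0033,  0.0453]), array([ 3.142, -0.   ,  0.691]))
```

Call:
shift_gripper(deltas=[[[0.018,-0.0033,0,0,0,0],[0.02,0,0.01,0,0,0],[0,0,0.02,0,0,0],[0,0,0.015,0,0,0],[0,0,0,0,0,0],[0,0,0,0,0,0]]])

```text
time_s: 11.3
ee_pos: [0.4591, 0.2066, 0.0951]
eef_rot: [-3.141, 0.001, 0.691]
force: [-0.1, -1.2, 0.1]
grip_width: 0.0006
grip_force: 0.0
```

Call:
shift_gripper(deltas=[[[0,0,0.005,0,0,0],[0,0,0.003,0,0,0],[0,0,0,0,0,0],[0,0,0,0,0,0]]])

```text
time_s: 11.7
ee_pos: [0.4593, 0.2065, 0.0879]
eef_rot: [3.141, -0.001, 0.691]
force: [1.1, 0.6, 2.0]
grip_width: -0.0001
grip_force: 1.1
```

Call:
shift_gripper(deltas=[[[0,0,0.002,0,0,0],[0,0,0,0,0,0],[0,0,0,0,0,0]]])

```text
time_s: 12.0
ee_pos: [0.4593, 0.2065, 0.0857]
eef_rot: [3.141, -0.001, 0.691]
force: [2.5, 0.7, 3.5]
grip_width: 0.0006
grip_force: 1.7
```

Call:
shift_gripper(deltas=[[[0,0,0.001,0,0,0],[0,0,0,0,0,0],[0,0,0,0,0,0]]])

```text
time_s: 12.3
ee_pos: [0.4593, 0.2065, 0.0846]
eef_rot: [3.141, -0.001, 0.691]
force: [2.3, 1.6, 3.4]
grip_width: 0.0007
grip_force: 2.0
```

Call:
shift_gripper(deltas=[[[0,0,0.001,0,0,0],[0,0,0,0,0,0],[0,0,0,0,0,0]]])

```text
time_s: 12.6
ee_pos: [0.4592, 0.2064, 0.0835]
eef_rot: [3.141, -0.0, 0.691]
force: [2.3, 1.5, 5.2]
grip_width: 0.0005
grip_force: 2.3
```

Call:
shift_gripper(deltas=[[[0,0,0.001,0,0,0],[0,0,0,0,0,0],[0,0,0,0,0,0]]])

```text
time_s: 12.9
ee_pos: [0.4593, 0.2065, 0.0831]
eef_rot: [3.141, -0.001, 0.691]
force: [-0.6, 0.9, 13.3]
grip_width: 0.0004
grip_force: 6.4
```

Call:
shift_gripper(deltas=[[[0,0,0.001,0,0,0],[0,0,0,0,0,0],[0,0,0,0,0,0]]])

```text
time_s: 13.2
ee_pos: [0.4594, 0.2065, 0.0829]
eef_rot: [3.141, -0.001, 0.691]
force: [-3.3, -0.2, 23.4]
grip_width: 0.0007
grip_force: 11.7
```

The force rose with the spring to about 5 N over 6 mm and then met a hard stop, so the button is fully down. Now I retreat and check the fitting.

Call:
shift_gripper(deltas=[[[0,0,0,0,0,0],[0,0,-0.005,0,0,0],[0,0,-0.015,0,0,0],[0,0,-0.03,0,0,0],[0,0,-0.04,0,0,0],[0,0,-0.04,0,0,0],[-0.03,0,-0.03,0,0,0],[-0.04,0,0,0,0,0],[-0.03,0,0,0,0,0],[0,0,0,0,0,0]]])

```text
time_s: 14.2
ee_pos: [0.3796, 0.1412, 0.2411]
eef_rot: [-3.141, 0.002, 0.69]
force: [0.0, -0.2, -0.1]
grip_width: 0.0002
grip_force: 0.0
```

Call:
shift_gripper(deltas=[[[-0.03,0,0,0,0,0],[0,0,0,0,0,0],[0,0,0,0,0,0],[0,0,0,0,0,0]]])

```text
time_s: 14.6
ee_pos: [0.3593, 0.1239, 0.2412]
eef_rot: [-3.141, 0.001, 0.691]
force: [-0.1, 0.0, 0.7]
grip_width: 0.0006
grip_force: 0.0
```

```bash
python3 - <<'E'
from h import *
s=ctrl.camera("scene");t=ctrl.camera("top")
for n,c,b in(("s",s,(260,155,325,235)),("t",t,(200,180,255,230))):
    h=cv2.cvtColor(c["pixels"],cv2.COLOR_BGR2HSV);x0,y0,x1,y1=b;h=h[y0:y1,x0:x1]
    for nm,k in(("blue",(abs(h[...,0].astype(int)-110)<12)&(h[...,1]>120)),("brass",(abs(h[...,0].astype(int)-20)<8)&(h[...,1]>90)),("ringwhite",(h[...,2]>215)&(h[...,1]<60))):
        ys,xs=np.nonzero(k)
        if len(xs):print(n,nm,len(xs),xs.mean()+x0,ys.mean()+y0,xs.min()+x0,xs.max()+x0,ys.min()+y0,ys.max()+y0)
a0=cv2.imread("pics/scene0.png");d=cv2.absdiff(a0,s["pixels"]).max(2)
for nm,(x0,y0,x1,y1) in dict(bin=(312,235,425,328),can=(195,110,235,182),coup=(260,124,282,152)).items(): print(nm,(d[y0:y1,x0:x1]>40).mean())
E
```

```text
s blue 31 291.1290322580645 181.8709677419355 289 294 179 185
s brass 220 289.73636363636365 194.17727272727274 284 297 182 204
s ringwhite 99 288.16161616161617 201.85858585858585 280 298 179 208
t blue 5 223.6 200.8 223 224 200 202
t brass 16 226.8125 204.5 223 229 202 206
t ringwhite 118 227.95762711864407 204.59322033898306 218 234 196 212
bin 0.0
can 0.0
coup 0.0
```

```bash
python3 -c "
from station import ctrl
print(ctrl.hand_in())"
```

```text
the job is handed in; nothing more can be done
None
```

The fitting stands upright inside the red ring, within about 3 mm of its centre by the cameras. The green button was pressed to its hard stop, the bin, can and coupling show no movement, and I handed the job in at about 15 s with the arm clear; my first button press was about 4 mm off-centre and reached 28 N, so I pressed it again centred.

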